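Close a five-part plaster mould

ROBOT

A 7-joint arm with a two-finger parallel gripper is mounted at the origin on a cart in front of the work surface, level with it; the furniture and walls round the work are solid. World frame = base frame: x ahead of the robot, y to its left, z up, the work surface at z = 0. Lengths are in m, angles in rad, forces in N, time in s.
With the tool pointing down it reaches from about 0.35 to 0.9 m from the base axis. Payload 7.2 kg.
Tool frame: the origin (TCP) lies at the very end of the fingers, on their centre line; the grasp point (between the pads) lies 19 mm behind it; z points along the fingers, y is the direction in which the jaws open and shut (so a half turn about z gives the same grasp; the last joint's range is limited). The gripper opens to 88 mm and grips with 3 to 60 N. Pads are 20 mm wide; open, the fingers measure 115 mm over their backs; the gripper's body (75 mm by 178 mm) begins 61 mm behind the grasp point.
Start: joints at [1.179, 0.411, -0.013, 1.596, 0.006, 1.134, -0.082], TCP at [0.199, -0.593, 0.223] pointing down, gripper open.
Joint ranges: [-2.95, 2.95], [-0.29, 1.99], [-1.47, 1.44], [0.14, 2.54], [-1.03, 4.17], [0.13, 1.85], [-2.86, 2.86]. Speed limits (rad/s): [2.39, 2.39, 3.01, 3.01, 3.14, 3.14, 3.14].

INTERFACE

Orientations are given as a rotation vector (axis times angle).
In Python, from cell import ctrl, optics gives the robot as it stands.
- The arm moves only by the tool servo_tool, never from a script. Its argument "deltas" is one flat list of numbers, 7 for each row, row after row: the turn, a rotation vector about the tool's x, y, z in degrees, then the shift along the tool's x, y, z in m, then the opening in per cent of the stroke, from 0 (shut) to 100 (fully open). In form: [ax, ay, az, tx, ty, tz, grip, ax, ay, az, tx, ty, tz, grip, ...]. A call has 1 to 12 rows; each row shifts and turns the commanded pose from where the row before left it, along the tool's axes as they then stand; what a row does not reach is not made up. A row lasts 1/8 s, in which the tool goes at most 62.5 mm and 10.7 degrees, less where a joint would pass 70% of its speed; a pose out of reach is approached as far as the arm can. A call with a gripper value outside its range is refused whole. The fingers move at their own pace and stop on an object; the grip force is fixed at half the most. Time passes only in rows, so rows that do not move let the fingers close. It gives the time, the measured TCP pose, the force and the opening at its end, in the units of the state.
- ctrl.get_state(): the state, without advancing time (a new reading comes with each control period).
- optics.read_camera(name): name is "side" or "top" or "wrist"; returns a dict with "color" (384x512x3 uint8, red, green, blue), "z_map" (384x512 float32, m along the optical axis (not along the pixel's ray), 0 where there is no reading), "fx", "fy", "cx", "cy" (pixels), "extrinsics" (4x4, takes a point from camera to world coordinates). Camera axes: x right, y down, z forward; pixel columns grow to the right and rows downward; lengths in m; the calibration is good to about 2 mm. A picture is of the moment at which its call begins.
- ctrl.hand_in(): hands the job in, once; it reports no verdict.
The state is a dict: "time_s": time; "q": joint angles; "qvel": joint speeds; "tau": joint torques, N m; "tcp_pos": TCP position; "tcp_rot": TCP orientation; "wrist_force": force on the tool from outside, world axes, zero at the start; "ft_torque": the same for the moment, N m; "grip_width": finger opening in m.
Only numpy, scipy, OpenCV 4.12 (cv2) and the standard library are available. Lean on these libraries where they do the work, as an engineer would, in place of code of your own. Each camera call takes 0.05 s, during which the arm holds its last target.

TASK

Close the plaster mould of a small bottle ready for pouring: on the base section that stands fixed on the bench, stack the belly section, then the shoulder, then the neck, and the pouring funnel on top, each the right way up. Seat every section fully on the natches of the one below, with no gap and the long sides in line, before you add the next. Leave the three solid plaster blanks where they lie.

Things in the scene. Friction and masses are not known exactly. Their poses are not given: they have to be found in the camera images.
- base_seat (a point): Base of the mould: plaster block 54 (x) by 92 mm (y) on a wider foot (62 x 100 mm, 10 mm high), fixed to the bench; its flat top, 30 mm above the bench, has only a shallow 24 mm recess, no through hole. Two domed natches, 6 mm radius, on top at (x, y) (0, +35), (0, -35) mm. Point: centre of the top face; z up. Half a turn about z changes nothing.
- belly_centre (a point): Belly: tallest, 48 mm high; hole 36 mm wide at top, 24 at bottom; about 0.2 kg. Plaster block 54 (x) by 92 mm (y); grip it across x. Point: block's centre, half-way up, on the bore's axis, z up. Two domed natches, 6 mm radius, on top at (x, y) (+16, +35), (-16, -35) mm; below, two sockets 9 mm deep, 1 mm wider all round than the natches, at (0, +35), (0, -35) mm. Half a turn about z changes nothing.
- shoulder_centre (a point): Shoulder: 40 mm high; hole 22 mm wide at top, 36 at bottom; about 0.2 kg. Plaster block 54 (x) by 92 mm (y); grip it across x. Point: block's centre, half-way up, on the bore's axis, z up. Two domed natches, 6 mm radius, on top at (x, y) (-16, +35), (+16, -35) mm; below, two sockets 9 mm deep, 1 mm wider all round than the natches, at (+16, +35), (-16, -35) mm. Half a turn about z changes nothing.
- neck_centre (a point): Neck: 34 mm high; small hole, 12 mm wide at top, 22 at bottom; about 0.2 kg. Plaster block 54 (x) by 92 mm (y); grip it across x. Point: block's centre, half-way up, on the bore's axis, z up. Two domed natches, 6 mm radius, on top at (x, y) (0, +26), (0, -26) mm; below, two sockets 9 mm deep, 1 mm wider all round than the natches, at (-16, +35), (+16, -35) mm. Half a turn about z changes nothing.
- funnel_centre (a point): Funnel: lowest, 30 mm high; hole 40 mm wide at top, narrowing to 12; about 0.15 kg. Plaster block 54 (x) by 92 mm (y); grip it across x. Point: block's centre, half-way up, on the bore's axis, z up. Plain top, no natches; below, two sockets 9 mm deep, 1 mm wider all round than the natches, at (0, +26), (0, -26) mm. Half a turn about z changes nothing.
- blank_1_centre (a point): Loose solid plaster blank without any hole, 40 x 55 mm, 16 mm high, lying among the sections; not part of the mould. Point: its centre.
- blank_2_centre (a point): Loose solid plaster blank without any hole, 48 x 48 mm, 20 mm high, lying among the sections; not part of the mould. Point: its centre.
- blank_3_centre (a point): Loose solid plaster blank without any hole, 30 x 60 mm, 14 mm high, lying among the sections; not part of the mould. Point: its centre.
Mind the look-alikes: they are no part of the job. What is shaped like the part that bears funnel_centre but purple is not meant. What is shaped like the part that bears belly_centre but black is not meant.

How it is judged:
On the way, in this order (a step that is already met when the one before it is completed fails the run):
1. the belly section is seated on the base section (horizontal distance between belly_centre and base_seat below 0.004 m and z of belly_centre in the frame of base_seat between 0.0215 and 0.0265 m and angle between the y axis of belly_centre and the y axis of base_seat, either way round below 0.07 rad and angle between belly_centre's own z axis and vertical below 0.05 rad), for 0.2 s.
2. the shoulder section is seated on the belly, all below it still seated (all of step 1 and horizontal distance between shoulder_centre and belly_centre below 0.004 m and z of shoulder_centre in the frame of belly_centre between 0.0415 and 0.0465 m and angle between the y axis of shoulder_centre and the y axis of belly_centre, either way round below 0.07 rad and angle between shoulder_centre's own z axis and vertical below 0.05 rad), for 0.2 s.
3. the neck section is seated on the shoulder, all below it still seated (all of step 2 and horizontal distance between neck_centre and shoulder_centre below 0.004 m and z of neck_centre in the frame of shoulder_centre between 0.0345 and 0.0395 m and angle between the y axis of neck_centre and the y axis of shoulder_centre, either way round below 0.07 rad and angle between neck_centre's own z axis and vertical below 0.05 rad), for 0.2 s.
4. the pouring funnel section is seated on the neck, all below it still seated (all of step 3 and horizontal distance between funnel_centre and neck_centre below 0.004 m and z of funnel_centre in the frame of neck_centre between 0.0295 and 0.0345 m and angle between the y axis of funnel_centre and the y axis of neck_centre, either way round below 0.07 rad and angle between funnel_centre's own z axis and vertical below 0.05 rad), for 0.2 s.
At the end, for the whole second after the job is handed in: Belly, shoulder, neck and funnel stand on the base in this order, released: each within 4 mm of the axis of the one below and 2.5 mm of its seated height, long axes within 0.07 rad of each other (either way round), upright within 0.05 rad; each blank within 30 mm of its start (all of step 4 and distance of each of blank_1_centre, blank_2_centre, blank_3_centre from where it was at the start of the episode below 0.03 m); the robot touches nothing.
It fails at once if the plaster blank 1 is moved by more than 30 mm (distance of blank_1_centre from where it was at the start of the episode above 0.03 m).
It fails at once if the plaster blank 2 is moved by more than 30 mm (distance of blank_2_centre from where it was at the start of the episode above 0.03 m).
It fails at once if the plaster blank 3 is moved by more than 30 mm (distance of blank_3_centre from where it was at the start of the episode above 0.03 m).
It also fails if it takes over 93 s, if anything falls off the work surface, if the arm or the gripper's body presses on something with over 40 N, if the wrist force passes 120 N, or if a joint passes its speed limit or range.

## Working session

There is one attempt and no reset: what is moved stays moved. The work goes in short steps, Python scripts to look and compute and a tool call to move; the robot and the scene stay as the last step left them, time stands still between calls to the robot, and variables do not carry over. Pictures are saved under pics/ and viewed, and the job is handed in when it is done.

Besides the shell and the picture viewer there is one more tool, called as name(argument=value, ...) on one line, values as JSON. servo_tool: Moves the arm, as the interface text tells. Its arguments: {"type":"object","properties":{"deltas":{"type":"array"}},"required":["deltas"]}

```bash
ls; mkdir -p pics
python3 - <<'E'
from cell import ctrl, optics
import cv2,numpy as np
for n in ["side","top","wrist"]:
    d=optics.read_camera(n)
    cv2.imwrite(f"pics/{n}0.png",d["color"][:,:,::-1])
    np.savez(f"{n}0.npz",**d)
    print(n,d["fx"],d["fy"],d["cx"],d["cy"],np.round(d["extrinsics"],3).tolist(),(d["z_map"]>0).mean())
s=ctrl.get_state();print(s)
E
```

```text
pics
side 386.9479750600628 386.9479750600628 257.655043031686 188.97010449846536 [[-0.967, -0.122, 0.226, 0.326], [-0.257, 0.458, -0.851, 0.747], [0.001, -0.88, -0.474, 0.485], [0.0, 0.0, 0.0, 1.0]] 0.9958699544270834
top 371.42816315083877 371.42816315083877 257.1953373817765 198.51418313794227 [[0.026, -0.99, 0.136, 0.385], [-1.0, -0.026, 0.005, -0.001], [-0.001, -0.136, -0.991, 1.109], [0.0, 0.0, 0.0, 1.0]] 0.9960174560546875
wrist 317.8145486545203 317.8145486545203 258.21580471972226 195.0276702838137 [[0.318, -0.902, -0.291, 0.279], [-0.948, -0.303, -0.096, -0.565], [-0.001, 0.307, -0.952, 0.385], [0.0, 0.0, 0.0, 1.0]] 0.9959767659505209
{'time_s': 0.15, 'q': array([ 1.17879646,  0.41171839, -0.01272366,  1.59676369,  0.00563091,
        1.13430093, -0.08218399]), 'qvel': array([ 9.28323164e-04, -1.70485540e-03,  1.79810439e-05, -4.19936126e-04,
        1.88168586e-03, -8.35823104e-04, -1.41490435e-03]), 'tau': array([ 2.49581404e-03, -5.88335752e+01,  6.42726012e-01, -2.91288829e+01,
       -5.37432858e-02,  1.58160628e-02,  1.09009379e-04]), 'tcp_pos': array([ 0.19871581, -0.59220478,  0.22203689]), 'tcp_rot': array([-3.09938977e+00, -5.06321896e-01,  4.51143479e-04]), 'wrist_force': array([ 0.78230045,  0.50707055, -0.55853869]), 'ft_torque': array([-0.0909657,  0.0312255,  0.0122248]), 'grip_width': 0.08822636760505997}
```

View pics/top0.png

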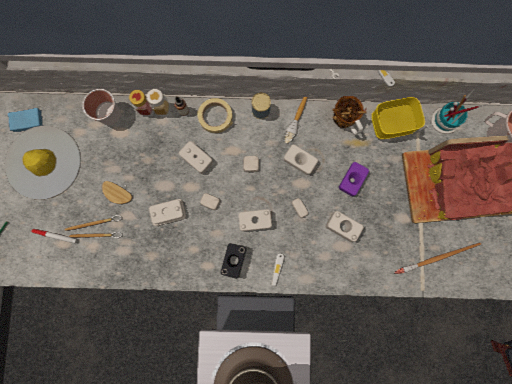

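View pics/side0.png

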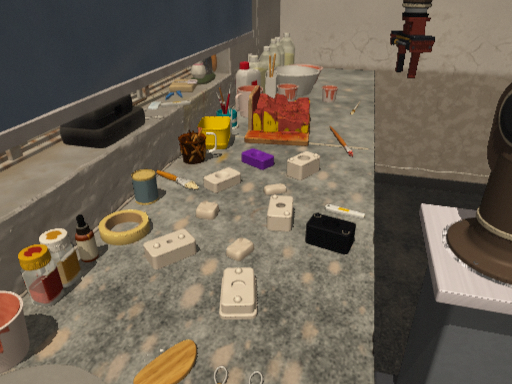

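Run:
```python
import cv2,numpy as np
d=np.load("top0.npz");c=d["color"][:,:,::-1]
cv2.imwrite("pics/topcrop.png",cv2.resize(c[135:285,145:380],None,fx=3.4,fy=3.4,interpolation=cv2.INTER_CUBIC))
d=np.load("side0.npz");c=d["color"][:,:,::-1]
cv2.imwrite("pics/sidecrop.png",cv2.resize(c[135:325,135:365],None,fx=3.1,fy=3.1,interpolation=cv2.INTER_CUBIC))
```

```text
(no output)
```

View pics/topcrop.png

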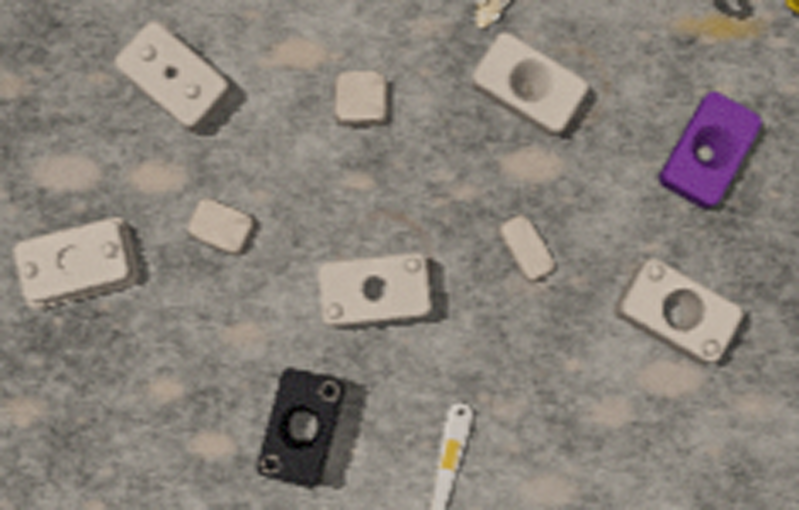

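View pics/sidecrop.png

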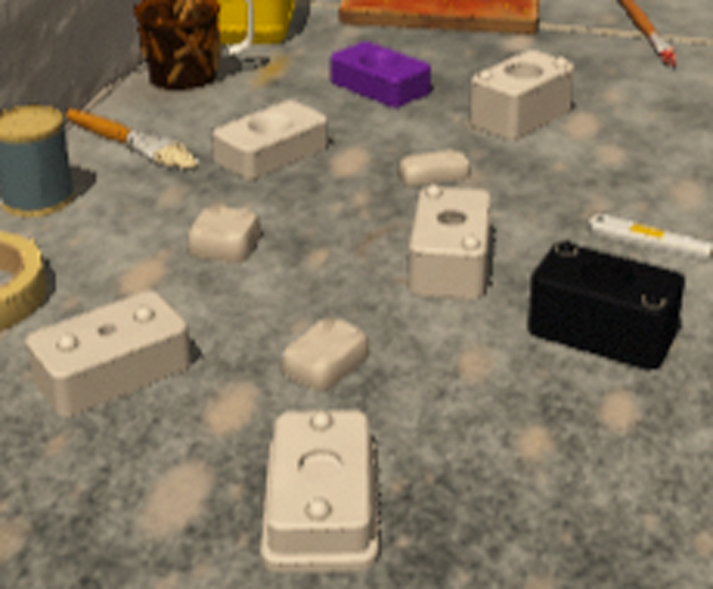

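View pics/wrist0.png

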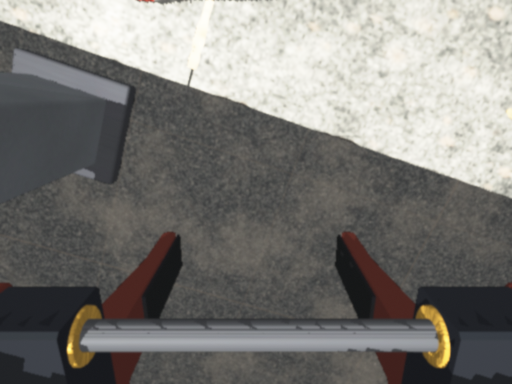

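```bash
cat > h.py <<'E'
import cv2,numpy as np
from scipy.spatial.transform import Rotation as R
def cloud(d):
    z=d["z_map"];v,u=np.mgrid[:z.shape[0],:z.shape[1]]
    P=np.stack([(u-d["cx"])/d["fx"]*z,(v-d["cy"])/d["fy"]*z,z],-1)
    E=d["extrinsics"];return P@E[:3,:3].T+E[:3,3]
def parts(d,box,zmin=.008,amin=60,zmax=.3):
    W=cloud(d);m=((W[...,2]>zmin)&(W[...,2]<zmax)&(d["z_map"]>0)&(W[...,0]>box[0])&(W[...,0]<box[1])&(W[...,1]>box[2])&(W[...,1]<box[3])).astype(np.uint8)
    n,l,s,c=cv2.connectedComponentsWithStats(m)
    out=[]
    for i in range(1,n):
        if s[i,4]<amin: continue
        p=W[l==i];h=np.median(p[p[:,2]>np.percentile(p[:,2],50)][:,2])
        t=(l==i)&(W[...,2]>h-.005)
        ct,_=cv2.findContours(t.astype(np.uint8),cv2.RETR_EXTERNAL,cv2.CHAIN_APPROX_NONE)
        ct=max(ct,key=len)[:,0,:].astype(float)
        # ray cast contour at h
        out.append((c[i],h,rect(d,ct,h),len(p)))
    return out
def ray(d,uv,h):
    uv=np.atleast_2d(uv).astype(float)
    r=np.stack([(uv[:,0]-d["cx"])/d["fx"],(uv[:,1]-d["cy"])/d["fy"],np.ones(len(uv))],-1)@d["extrinsics"][:3,:3].T
    o=d["extrinsics"][:3,3];k=(h-o[2])/r[:,2];return o+r*k[:,None]
def rect(d,ct,h):
    q=ray(d,ct,h)[:,:2]*1000
    (cx,cy),(w,hh),a=cv2.minAreaRect(q.astype(np.float32))
    if w<hh: w,hh,a=hh,w,a+90
    a=(a+90)%180-90   # direction of long axis in world, deg from +x
    return round(cx,1),round(cy,1),round(w,1),round(hh,1),round(a,1)
def tool(s):
    M=R.from_rotvec(s["tcp_rot"]).as_matrix();return s["tcp_pos"],M
def plan(s,pos,longdir=None,yawx=None):
    """tool x along long axis (deg); returns turn about tool z (deg), then shift in tool axes after turn"""
    p,M=tool(s);x=np.degrees(np.arctan2(M[1,0],M[0,0]))
    t=0
    if longdir is not None: t=(longdir-x+90)%180-90
    if yawx is not None: t=(yawx-x+180)%360-180
    M2=R.from_euler('z',t,degrees=True).as_matrix()@M
    Md=np.diag([1,-1,-1.]);yaw=np.radians(x+t);Md=R.from_euler('z',yaw).as_matrix()@Md
    # small tilt fix
    tilt=np.degrees(R.from_matrix(M2.T@Md).as_rotvec())
    print("yawx",round(x,2),"az",round(-t,2),"tilt",np.round(tilt,2),"shift",np.round(Md.T@(np.array(pos)-p),4),"tcp",np.round(p,4))
E
python3 - <<'E'
from h import *
d=np.load("top0.npz")
W=cloud(d);print(np.median(W[240:280,60:200,2]))
for o in parts(d,(.15,.62,-.45,.45)): print(np.round(o[0]),round(o[1],4),o[2],o[3])
E
```

```text
0.00041454749947200664
[353. 182.] 0.0299 (595.9, -278.7, 83.7, 53.8, -28.9) 421
[408. 184.] 0.0169 (589.6, -445.8, 60.8, 9.0, 3.9) 68
[118. 194.] 0.0115 (535.0, 422.0, 80.8, 50.3, 61.6) 265
[210. 201.] 0.0175 (523.3, 145.4, 50.6, 37.0, 68.2) 216
[167. 212.] 0.0315 (487.9, 269.6, 92.0, 53.7, -74.3) 681
[300. 207.] 0.0146 (510.9, -123.3, 56.6, 28.2, 34.3) 174
[255. 220.] 0.0413 (469.8, 9.1, 91.4, 53.5, -82.1) 560
[345. 226.] 0.0486 (457.8, -249.5, 91.7, 54.5, 61.2) 627
[233. 260.] 0.0492 (352.2, 67.5, 91.5, 53.7, -13.0) 563
[277. 268.] 0.0108 (328.4, -58.5, 91.8, 19.8, -13.2) 142
```

Run:
```python
from h import *
from cell import ctrl
d=np.load("top0.npz")
for o in parts(d,(.6,.73,-.25,.3)): print(np.round(o[0]),round(o[1],4),o[2],o[3])
s=ctrl.get_state()
plan(s,[.458,-.2495,.23],longdir=61.2)
```

```text
[196. 157.] 0.0355 (653.4, 191.2, 92.1, 53.7, 50.6) 585
[301. 159.] 0.0305 (655.5, -122.8, 90.9, 54.2, 58.2) 559
[251. 163.] 0.0207 (640.4, 25.6, 42.9, 42.0, 1.5) 226
yawx 18.56 az -42.64 tilt [-0.07  0.01 -0.  ] shift [ 0.4252  0.0621 -0.008 ] tcp [ 0.1987 -0.5922  0.222 ]
```

servo_tool(deltas=[0, 0, -8.5, 0, 0, 0, 100, 0, 0, -8.5, 0, 0, 0, 100, 0, 0, -8.5, 0, 0, 0, 100, 0, 0, -8.5, 0, 0, 0, 100, 0, 0, -8.6, 0, 0, 0, 100, 0, 0, 0, 0.05, 0.008, 0, 100, 0, 0, 0, 0.05, 0.008, 0, 100, 0, 0, 0, 0.05, 0.008, 0, 100, 0, 0, 0, 0.05, 0.008, 0, 100, 0, 0, 0, 0.05, 0.008, 0, 100, 0, 0, 0, 0.05, 0.008, 0, 100, 0, 0, 0, 0.05, 0.008, 0, 100])

```text
time_s: 1.65
tcp_pos: [0.4174, -0.3116, 0.2226]
tcp_rot: [2.705, 1.598, -0.0]
wrist_force: [0.7, -0.8, -0.2]
grip_width: 0.0878
```

servo_tool(deltas=[0, 0, 0, 0.045, 0.006, 0, 100, 0, 0, 0, 0.03, 0, 0, 100, 0, 0, 0, 0, 0, 0, 100, 0, 0, 0, 0, 0, 0, 100])

```text
time_s: 2.15
tcp_pos: [0.4576, -0.2511, 0.2224]
tcp_rot: [-2.705, -1.597, 0.001]
wrist_force: [-0.2, 0.2, -0.4]
grip_width: 0.0878
```

```bash
cat >> h.py <<'E'
def look(tag,zr=None,near=.09,box=None):
    from cell import ctrl,optics
    d=optics.read_camera("wrist");s=ctrl.get_state()
    cv2.imwrite(f"pics/{tag}.png",d["color"][:,:,::-1]);np.savez(f"{tag}.npz",**d)
    p=s["tcp_pos"];b=box or (p[0]-near,p[0]+near,p[1]-near,p[1]+near)
    for o in parts(d,b,zmin=zr[0] if zr else .01,amin=2000,zmax=zr[1] if zr else .3): print(np.round(o[0]),round(o[1],4),o[2],o[3])
    return d,s
E
python3 - <<'E'
from h import *
d,s=look("w1",(.03,.08))
plan(s,[.458,-.2495,.23],longdir=61.2); print(s["time_s"],s["wrist_force"])
E
```

```text
[260. 171.] 0.0493 (459.3, -250.7, 91.5, 53.6, 61.1) 3457
yawx 61.05 az -0.15 tilt [-0.02  0.04 -0.  ] shift [ 0.002  -0.0004 -0.0075] tcp [ 0.4574 -0.2515  0.2225]
2.2 [-0.51302595 -0.31794255 -0.3067055 ]
```

View pics/w1.png

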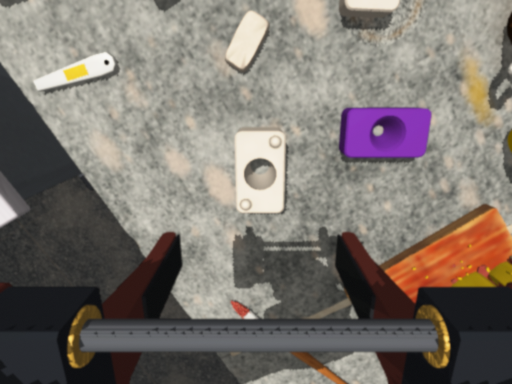

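servo_tool(deltas=[0, 0, 0, 0.0016, 0.0013, 0.04, 100, 0, 0, 0, 0, 0, 0.045, 100, 0, 0, 0, 0, 0, 0.045, 100, 0, 0, 0, 0, 0, 0.04, 100, 0, 0, 0, 0, 0, 0.03, 100, 0, 0, 0, 0, 0, 0.0105, 100, 0, 0, 0, 0, 0, 0, 0, 0, 0, 0, 0, 0, 0, 0, 0, 0, 0, 0, 0, 0, 0, 0, 0, 0, 0, 0, 0, 0, 0, 0, 0, 0, 0, 0, 0])

```text
time_s: 3.58
tcp_pos: [0.4605, -0.2497, 0.013]
tcp_rot: [2.704, 1.597, 0.001]
wrist_force: [-1.0, -0.5, 7.4]
grip_width: 0.0539
```

servo_tool(deltas=[0, 0, 0, 0, 0, -0.02, 0, 0, 0, 0, 0, 0, -0.045, 0, 0, 0, 0, 0, 0, -0.045, 0, 0, 0, 0, 0, 0, -0.045, 0, 0, 0, -9, 0, 0, -0.042, 0, 0, 0, -9, 0, 0, 0, 0, 0, 0, -9, 0, 0, 0, 0, 0, 0, -9, 0, 0, 0, 0, 0, 0, -8.6, 0, 0, 0, 0, 0, 0, 0, 0.0437, 0.0186, 0, 0, 0, 0, 0, 0.0437, 0.0186, 0, 0, 0, 0, 0, 0.0437, 0.0186, 0, 0])

```text
time_s: 5.08
tcp_pos: [0.4778, -0.1067, 0.209]
tcp_rot: [-1.896, -2.504, 0.001]
wrist_force: [0.8, 0.0, -3.0]
grip_width: 0.0533
```

servo_tool(deltas=[0, 0, 0, 0.0437, 0.0186, 0, 0, 0, 0, 0, 0.0437, 0.0186, 0, 0, 0, 0, 0, 0.0437, 0.0186, 0, 0, 0, 0, 0, 0.0437, 0.0186, 0, 0, 0, 0, 0, 0.0437, 0.0186, 0, 0, 0, 0, 0, 0.0437, 0.0186, 0, 0, 0, 0, 0, 0, 0, 0, 0, 0, 0, 0, 0, 0, 0, 0, 0, 0, 0, 0, 0, 0, 0])

```text
time_s: 6.2
tcp_pos: [0.5145, 0.1729, 0.2089]
tcp_rot: [1.898, 2.503, -0.002]
wrist_force: [-1.6, -0.4, -2.5]
grip_width: 0.0539
```

Run:
```python
from h import *
d,s=look("w2",(.02,.06),box=(.38,.6,.18,.37))
plan(s,[.488,.27,.21],longdir=-74.3); print(s["time_s"],s["wrist_force"],s["grip_width"])
```

```text
[260.  74.] 0.0313 (488.9, 269.9, 91.3, 53.6, -73.8) 5133
yawx 105.63 az -0.07 tilt [-0.02  0.05 -0.  ] shift [ 0.1006  0.0007 -0.001 ] tcp [0.5146 0.1729 0.209 ]
6.25 [ 0.88343842 -0.12724506 -2.46718057] 0.05401069104589618
```

View pics/w2.png

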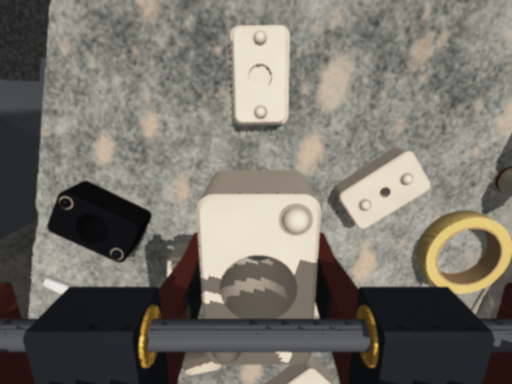

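Run:
```python
from h import *
d=np.load("w2.npz");W=cloud(d)
c=d["color"][:,:,::-1]
cv2.imwrite("pics/w2a.png",cv2.resize(c[15:135,220:300],None,fx=5,fy=5,interpolation=cv2.INTER_CUBIC))
cv2.imwrite("pics/w2b.png",cv2.resize(c[165:325,180:340],None,fx=3.7,fy=3.7,interpolation=cv2.INTER_CUBIC))
p=np.array([.5146,.1729,.209]);M=R.from_euler('z',105.63,degrees=True).as_matrix()@np.diag([1,-1,-1.])
T=(W-p)@M*1000
for v in range(186,206,1): print(v,np.round(T[v,260],1))
row=T[225]; print([ (u,np.round(row[u],1).tolist()) for u in (194,197,200,203,206,312,315,318,321,324)])
sub=T[200:240,275:318]; m=sub[...,2]<sub[...,2].min()+3; print("natch top",np.round(sub[m].mean(0),1),sub[...,2].min(),np.median(T[210:220,210:260,2]))
m=(W[...,2]>.0335)&(W[...,2]<.045);m[:,:225]=0;m[:,295:]=0;m[130:]=0
n,l,st,ce=cv2.connectedComponentsWithStats(m.astype(np.uint8))
for i in range(1,n):
    if st[i,4]>15:print(st[i],np.round(ce[i],1),np.round(W[l==i].mean(0)*1000,1),np.round(T[l==i].mean(0),1))
```

```text
186 [ 44.3   0.6 -21.5]
187 [ 44.6   0.6 -24.2]
188 [ 44.5   0.6 -25.4]
189 [ 44.2   0.6 -25.9]
190 [ 44.1   0.6 -27.2]
191 [ 44.    0.6 -28.4]
192 [ 44.2   0.5 -30.3]
193 [ 44.5   0.5 -32.8]
194 [ 44.3   0.5 -33.7]
195 [ 44.    0.5 -34.1]
196 [ 43.9   0.5 -35.1]
197 [ 43.3   0.5 -34.5]
198 [ 42.8   0.5 -34.5]
199 [ 42.7   0.5 -35.4]
200 [ 42.    0.5 -34.8]
201 [ 41.9   0.5 -35.9]
202 [ 41.4   0.5 -35.7]
203 [ 41.1   0.5 -36. ]
204 [ 40.3   0.5 -35. ]
205 [ 40.3   0.5 -36.3]
[(194, [-74.6, -81.8, 209.2]), (197, [30.4, -27.0, -34.4]), (200, [30.5, -25.6, -34.7]), (203, [31.0, -24.0, -36.0]), (206, [31.1, -22.7, -36.2]), (312, [30.7, 23.1, -35.1]), (315, [30.6, 24.5, -35.0]), (318, [85.5, -0.1, -162.5]), (321, [-74.0, 78.9, 207.9]), (324, [-74.3, 82.9, 208.6])]
natch top [ 8.550e+01 -1.000e-01 -1.625e+02] -162.4923206645474 -35.5811890934771
[254  32  12  13  98] [259.7  37.9] [479.3 303.3  35.4] [135.1   1.1 173.6]
[255 108  11  11  83] [260.1 112.5] [498.4 236.6  35.4] [ 65.7   1.5 173.6]
```

View pics/w2b.png

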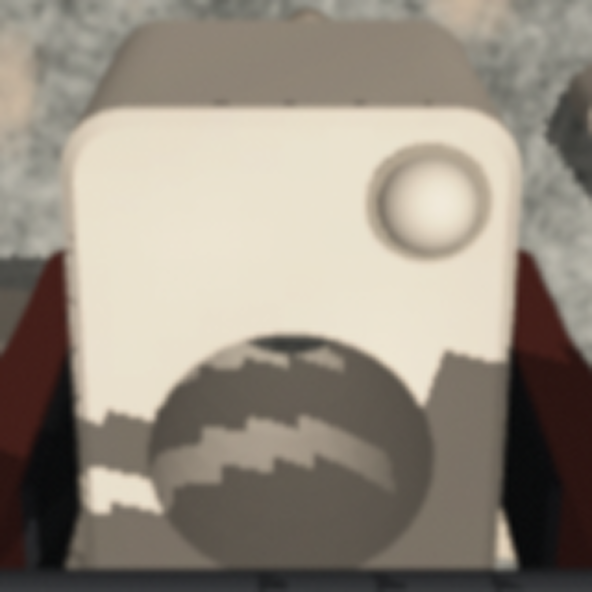

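Run:
```python
from h import *
d=np.load("w2.npz");W=cloud(d)
p=np.array([.5146,.1729,.209]);M=R.from_euler('z',105.63,degrees=True).as_matrix()@np.diag([1,-1,-1.])
T=(W-p)@M*1000
sub=T[200:240,275:316]; m=(sub[...,2]<-38)&(sub[...,2]>-60); print(m.sum(),np.round(sub[m].mean(0),1),np.round(sub[m].min(0),1),np.round(sub[m].max(0),1))
E=d["extrinsics"]; print(np.round((E[:3,3]-p)@M*1000,1))
q=ray(d,[[296.2,219.9]],.209+.0365); print(np.round((q-p)@M*1000,1))
row=T[228:232].mean(0)
print([(u,np.round(row[u],1).tolist()) for u in range(195,202)],[(u,np.round(row[u],1).tolist()) for u in range(312,322)])
```

```text
473 [ 34.2  15.5 -40.1] [ 28.2  10.2 -42.6] [ 39.1  21.2 -38. ]
[ 8.550e+01 -1.000e-01 -1.625e+02]
[[ 33.6  16.  -36.5]]
[(195, [-80.4, -80.7, 208.2]), (196, [-80.6, -79.5, 208.7]), (197, [-80.4, -78.2, 208.3]), (198, [28.0, -26.8, -33.9]), (199, [28.3, -26.2, -34.6]), (200, [28.7, -25.6, -35.6]), (201, [29.0, -25.0, -36.1])] [(312, [28.6, 23.2, -35.2]), (313, [28.7, 23.6, -35.5]), (314, [28.5, 24.1, -35.1]), (315, [28.6, 24.5, -35.3]), (316, [28.7, 24.9, -35.5]), (317, [28.6, 25.4, -35.3]), (318, [28.2, 26.0, -34.4]), (319, [28.0, 26.5, -33.9]), (320, [-80.8, 78.3, 209.1]), (321, [-80.4, 79.4, 208.4])]
```

servo_tool(deltas=[0, 0, -0.4, 0.034, 0.0007, 0, 0, 0, 0, 0, 0.034, 0.0007, 0, 0, 0, 0, 0, 0.0337, 0, 0, 0, 0, 0, 0, 0, 0, 0.04, 0, 0, 0, 0, 0, 0, 0.045, 0, 0, 0, 0, 0, 0, 0.045, 0, 0, 0, 0, 0, 0, 0.02, 0, 0, 0, 0, 0, 0, 0.006, 0, 0, 0, 0, 0, 0, 0, 0, 0, 0, 0, 0, 0, 0, 0])

```text
time_s: 7.5
tcp_pos: [0.4887, 0.2733, 0.0547]
tcp_rot: [1.887, 2.51, 0.004]
wrist_force: [0.2, 0.1, -3.1]
grip_width: 0.0536
```

```bash
cat >> h.py <<'E'
def goal(s0p,s0yaw,off):
    M=R.from_euler('z',s0yaw,degrees=True).as_matrix()@np.diag([1,-1,-1.]);return s0p+M@np.array(off)
E
python3 - <<'E'
from h import *
from cell import ctrl
g=goal(np.array([.5146,.1729,.209]),105.63,[.1017,.0014,0]);print(g)
g[2]=.0435
s=ctrl.get_state();plan(s,g,longdir=106.03);print(s["wrist_force"],s["time_s"])
E
```

```text
[0.4885478  0.27121649 0.209     ]
yawx 106.14 az 0.11 tilt [ 0.14 -0.02 -0.  ] shift [-0.0019 -0.0007  0.0112] tcp [0.4887 0.2733 0.0547]
[ 0.16824277  0.05107541 -3.08834764] 7.5
```

servo_tool(deltas=[0, 0, 0, 0, 0, 0, 0])

```text
time_s: 7.62
tcp_pos: [0.4884, 0.273, 0.0542]
tcp_rot: [1.887, 2.511, 0.003]
wrist_force: [-0.2, 0.1, -2.5]
grip_width: 0.0538
```

Run:
```python
from h import *
from cell import ctrl,optics
g=np.array([.48855,.27122,.0435])
s=ctrl.get_state();plan(s,g,longdir=106.03);print(s["wrist_force"],s["time_s"],s["qvel"])
d=optics.read_camera("side");cv2.imwrite("pics/s1.png",cv2.resize(d["color"][180:340,170:310,::-1],None,fx=4,fy=3.7,interpolation=cv2.INTER_CUBIC))
s=ctrl.get_state();plan(s,g,longdir=106.03)
```

```text
yawx 106.14 az 0.11 tilt [ 0.11 -0.01 -0.  ] shift [-0.0018 -0.0003  0.0107] tcp [0.4884 0.273  0.0542]
[-0.23854789  0.14642017 -2.49259545] 7.625 [-0.00136317  0.00368066  0.00392454  0.00375132 -0.00084557 -0.00078654
 -0.00173215]
yawx 106.14 az 0.11 tilt [ 0.09 -0.   -0.  ] shift [-0.0017 -0.0002  0.0105] tcp [0.4882 0.2729 0.054 ]
```

View pics/s1.png

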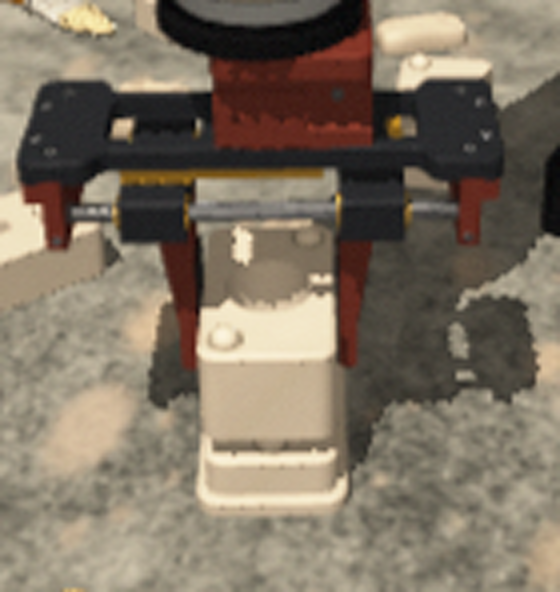

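servo_tool(deltas=[0, 0, 0, -0.0016, -0.0002, 0.002, 0, 0, 0, 0, 0, 0, 0, 0, 0, 0, 0, 0, 0, 0, 0, 0, 0, 0, 0, 0, 0.003, 0, 0, 0, 0, 0, 0, 0.002, 0, 0, 0, 0, 0, 0, 0.0015, 0, 0, 0, 0, 0, 0, 0, 0])

```text
time_s: 8.55
tcp_pos: [0.4879, 0.2711, 0.0445]
tcp_rot: [-1.887, -2.511, 0.0]
wrist_force: [-0.6, -0.4, -2.0]
grip_width: 0.0537
```

Run:
```python
from h import *
from cell import ctrl,optics
g=np.array([.48855,.27122,.0435])
s=ctrl.get_state();plan(s,g,longdir=106.03);print(s["wrist_force"],s["time_s"])
```

```text
yawx 106.16 az 0.13 tilt [-0.02  0.   -0.  ] shift [-0.      0.0007  0.001 ] tcp [0.4879 0.2711 0.0445]
[-0.60788824 -0.44457407 -2.03370127] 8.55
```

servo_tool(deltas=[0, 0, 0, 0, 0.0004, 0.0007, 0, 0, 0, 0, 0, 0, 0.0007, 0, 0, 0, 0, 0, 0, 0, 0])

```text
time_s: 8.93
tcp_pos: [0.4884, 0.2712, 0.0432]
tcp_rot: [1.887, 2.511, -0.0]
wrist_force: [0.3, -0.4, -2.4]
grip_width: 0.0538
```

servo_tool(deltas=[0, 0, 0, 0, 0, 0.0007, 0, 0, 0, 0, 0, 0, 0.0005, 0, 0, 0, 0, 0, 0, 0, 0])

```text
time_s: 9.3
tcp_pos: [0.4884, 0.2713, 0.043]
tcp_rot: [1.887, 2.511, 0.0]
wrist_force: [-3.0, -2.6, 7.5]
grip_width: 0.0539
```

servo_tool(deltas=[0, 0, 0, 0, 0, -0.0005, 50, 0, 0, 0, 0, 0, 0, 100, 0, 0, 0, 0, 0, 0, 100, 0, 0, 0, 0, 0, 0, 100, 0, 0, 0, 0, 0, -0.03, 100, 0, 0, 0, 0, 0, -0.05, 100, 0, 0, 0, 0, 0, -0.05, 100, 0, 0, 0, 0, 0, -0.05, 100, 0, 0, 0, 0, 0, -0.03, 100, 0, 0, 0, 0, 0, 0, 100])

```text
time_s: 10.55
tcp_pos: [0.4893, 0.2721, 0.2549]
tcp_rot: [1.886, 2.51, 0.006]
wrist_force: [0.1, 0.6, -0.0]
grip_width: 0.0879
```

Run:
```python
from h import *
d,s=look("w3",(.06,.1))
print(np.round(s["tcp_pos"],4),s["time_s"])
from cell import optics
d=optics.read_camera("side");cv2.imwrite("pics/s2.png",cv2.resize(d["color"][180:340,170:310,::-1],None,fx=4,fy=3.7,interpolation=cv2.INTER_CUBIC))
plan(s,[.4698,.0091,.22],longdir=-82.1)
```

```text
[257. 174.] 0.0793 (488.8, 270.1, 91.5, 53.6, -73.9) 3381
[0.4887 0.2714 0.2531] 10.6
yawx 106.14 az 8.24 tilt [0.1 0.  0. ] shift [-0.2572 -0.0548  0.0331] tcp [0.4887 0.2714 0.2531]
```

View pics/s2.png

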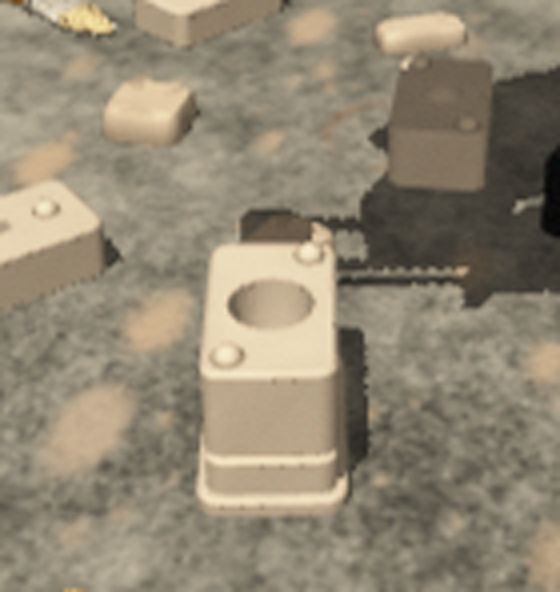

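View pics/w3.png

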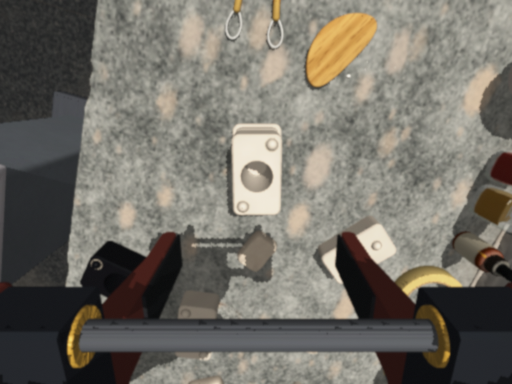

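servo_tool(deltas=[0, 0, 8.2, 0, 0, 0, 100, 0, 0, 0, -0.043, -0.0091, 0, 100, 0, 0, 0, -0.043, -0.0091, 0.006, 100, 0, 0, 0, -0.043, -0.0091, 0.007, 100, 0, 0, 0, -0.043, -0.0091, 0.007, 100, 0, 0, 0, -0.043, -0.0091, 0.007, 100, 0, 0, 0, -0.0425, -0.0091, 0.006, 100, 0, 0, 0, 0, 0, 0, 100, 0, 0, 0, 0, 0, 0, 100])

```text
time_s: 11.78
tcp_pos: [0.4694, 0.0092, 0.2187]
tcp_rot: [-2.061, -2.369, 0.001]
wrist_force: [0.3, 0.5, 0.2]
grip_width: 0.088
```

Run:
```python
from h import *
d,s=look("w4",(.025,.07))
print(np.round(s["tcp_pos"],4),s["time_s"])
plan(s,[.4698,.0091,.012],longdir=-82.1)
```

```text
[260. 172.] 0.0414 (470.7, 9.4, 91.6, 53.6, -82.2) 3670
[0.4697 0.0097 0.219 ] 11.825
yawx 98.02 az 0.12 tilt [-0.05 -0.05  0.  ] shift [-6.00e-04  1.00e-04  2.07e-01] tcp [0.4697 0.0097 0.219 ]
```

View pics/w4.png

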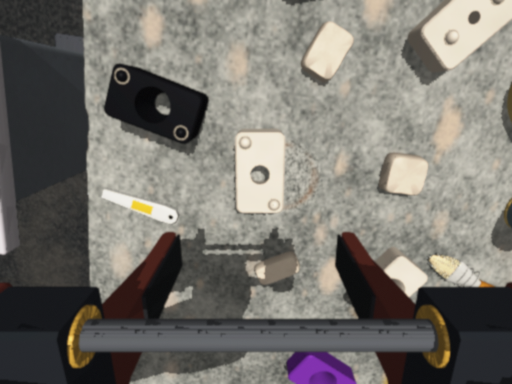

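servo_tool(deltas=[0, 0, 0.2, -0.0004, 0.0009, 0.04, 100, 0, 0, 0, 0, 0, 0.045, 100, 0, 0, 0, 0, 0, 0.045, 100, 0, 0, 0, 0, 0, 0.04, 100, 0, 0, 0, 0, 0, 0.03, 100, 0, 0, 0, 0, 0, 0.009, 100, 0, 0, 0, 0, 0, 0, 0, 0, 0, 0, 0, 0, 0, 0, 0, 0, 0, 0, 0, 0, 0, 0, 0, 0, 0, 0, 0, 0, 0, 0, 0, 0, 0, 0, 0])

```text
time_s: 13.2
tcp_pos: [0.4713, 0.0082, 0.0113]
tcp_rot: [2.066, 2.365, 0.001]
wrist_force: [-1.7, -0.5, 6.9]
grip_width: 0.0539
```

Run:
```python
from h import *
from cell import ctrl
s=ctrl.get_state()
g=goal(np.array([.4888,.2701,0]),106.1,[-.11,0,0]);g[2]=.25;print(g,s["tcp_pos"])
plan(s,g,yawx=106.1)
```

```text
[0.51930461 0.16441429 0.25      ] [0.47129669 0.00818919 0.01129019]
yawx 97.73 az -8.37 tilt [0.06 0.03 0.  ] shift [ 0.1368  0.0894 -0.2387] tcp [0.4713 0.0082 0.0113]
```

servo_tool(deltas=[0, 0, 0, 0, 0, -0.02, 0, 0, 0, 0, 0, 0, -0.045, 0, 0, 0, 0, 0, 0, -0.045, 0, 0, 0, 0, 0, 0, -0.045, 0, 0, 0, 0, 0, 0, -0.045, 0, 0, 0, -8.4, 0, 0, -0.039, 0, 0, 0, 0, 0.045, 0.03, 0, 0, 0, 0, 0, 0.046, 0.03, 0, 0, 0, 0, 0, 0.046, 0.0294, 0, 0, 0, 0, 0, 0, 0, 0, 0, 0, 0, 0, 0, 0, 0, 0, 0, 0, 0, 0, 0, 0, 0])

```text
time_s: 14.7
tcp_pos: [0.5185, 0.1632, 0.2494]
tcp_rot: [1.89, 2.509, -0.002]
wrist_force: [0.2, -0.0, -3.3]
grip_width: 0.0538
```

```bash
cat >> h.py <<'E'
def held(tag,h_base,box,hh):
    """h_base: top height of stack; hh: approx height of part top above tcp (m)"""
    d,s=look(tag,(h_base-.02,h_base+.02),box=box)
    p,M=tool(s);W=cloud(d);T=(W-p)@M*1000
    m=(W[...,2]>h_base+.0035)&(W[...,2]<h_base+.012)&(W[...,0]>box[0])&(W[...,0]<box[1])&(W[...,1]>box[2])&(W[...,1]<box[3])
    n,l,st,ce=cv2.connectedComponentsWithStats(m.astype(np.uint8))
    for i in range(1,n):
        if st[i,4]>25:print("stack natch",st[i],np.round(ce[i],1),np.round(T[l==i].mean(0),1))
    zz=-T[...,2]
    m=(zz>hh*1000+3)&(zz<hh*1000+10)&(abs(T[...,0])<48)&(abs(T[...,1])<26)
    n,l,st,ce=cv2.connectedComponentsWithStats(m.astype(np.uint8))
    for i in range(1,n):
        if st[i,4]>60:print("held natch",st[i],np.round(ce[i],1),np.round(T[l==i].mean(0),1))
    m=(zz>hh*1000-12)&(zz<hh*1000-4)&(abs(T[...,1])<18)&(T[...,0]>20)&(T[...,0]<60)
    print("end face x",m.sum(),np.round(np.median(T[...,0][m]),2))
    m=(abs(zz-hh*1000)<3)&(abs(T[...,1])<35)&(T[...,0]>25)&(T[...,0]<40)
    print("sides y",np.round([np.percentile(T[...,1][m],1),np.percentile(T[...,1][m],99)],1),"top",np.round(np.median(zz[m]),1))
    print("time",s["time_s"],s["grip_width"],s["wrist_force"]);plan(s,s["tcp_pos"])
E
python3 - <<'E'
from h import *
held("w5",.078,(.39,.6,.19,.37),.029)
E
```

```text
[259.  62.] 0.0793 (489.1, 269.1, 91.1, 53.6, -73.9) 4643
stack natch [271  19  12  14 117] [276.5  25. ] [144.9  16.7 165.9]
stack natch [238  98  12  12  90] [243.4 103.1] [ 75.4 -15.  166.1]
held natch [211 200  24  23 411] [222.  211.6] [ 36.4 -15.9 -34. ]
end face x 359 46.62
sides y [-26.6  26.3] top 29.3
time 14.75 0.05382381803153034 [ 0.39051053 -0.08619395 -2.64537563]
yawx 106.03 az 0 tilt [-0.02  0.05 -0.  ] shift [0. 0. 0.] tcp [0.5186 0.1632 0.2495]
```

View pics/w5.png

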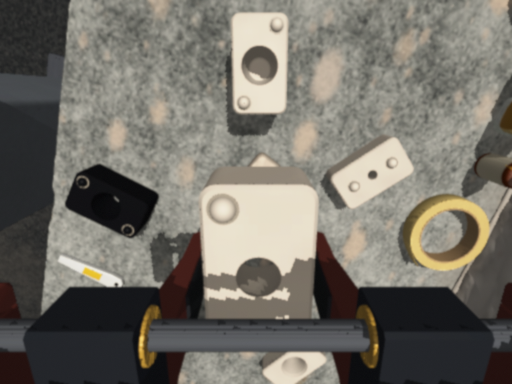

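servo_tool(deltas=[0, 0, 0, 0.0365, 0.0004, 0, 0, 0, 0, 0, 0.0365, 0.0004, 0, 0, 0, 0, 0, 0.0366, 0, 0, 0, 0, 0, 0, 0, 0, 0.04, 0, 0, 0, 0, 0, 0, 0.045, 0, 0, 0, 0, 0, 0, 0.045, 0, 0, 0, 0, 0, 0, 0.018, 0, 0, 0, 0, 0, 0, 0, 0, 0, 0, 0, 0, 0, 0, 0, 0, 0, 0, 0, 0, 0, 0])

```text
time_s: 16.0
tcp_pos: [0.4899, 0.2708, 0.1032]
tcp_rot: [1.887, 2.51, 0.004]
wrist_force: [0.4, 0.4, -2.7]
grip_width: 0.0538
```

```bash
cat >> h.py <<'E'
def chk(p0,yaw0,off,z,yaw):
    from cell import ctrl
    g=goal(np.array(p0),yaw0,off);g[2]=z
    s=ctrl.get_state();plan(s,g,yawx=yaw);print(s["wrist_force"],s["time_s"])
E
python3 - <<'E'
from h import *
chk([.5186,.1632,.2495],106.03,[.1096,.0008,0],.089,106.03)
E
```

```text
yawx 106.14 az 0.11 tilt [ 0.15 -0.02 -0.  ] shift [-0.0018 -0.0013  0.0142] tcp [0.4899 0.2708 0.1032]
[ 0.43305726  0.35265425 -2.65822813] 16.0
```

servo_tool(deltas=[0, 0, 0, -0.0012, -0.0006, 0.003, 0, 0, 0, 0, 0, 0, 0, 0, 0, 0, 0, 0, 0, 0, 0, 0, 0, 0, 0, 0, 0, 0])

```text
time_s: 16.5
tcp_pos: [0.4887, 0.269, 0.0985]
tcp_rot: [-1.887, -2.512, 0.0]
wrist_force: [0.3, 0.1, -2.8]
grip_width: 0.0538
```

Run:
```python
from h import *
chk([.5186,.1632,.2495],106.03,[.1096,.0008,0],.089,106.03)
```

```text
yawx 106.16 az 0.13 tilt [-0.  0. -0.] shift [-0.0004  0.0004  0.0095] tcp [0.4887 0.269  0.0985]
[ 0.31504604  0.13068987 -2.75305339] 16.5
```

servo_tool(deltas=[0, 0, 0, -0.0001, 0.0003, 0.003, 0, 0, 0, 0, 0, 0, 0.003, 0, 0, 0, 0, 0, 0, 0.002, 0, 0, 0, 0, 0, 0, 0.001, 0, 0, 0, 0, 0, 0, 0, 0, 0, 0, 0, 0, 0, 0, 0])

```text
time_s: 17.25
tcp_pos: [0.489, 0.2691, 0.0896]
tcp_rot: [1.887, 2.512, 0.0]
wrist_force: [-0.0, -0.1, -3.4]
grip_width: 0.054
```

No contact force yet; the last millimetre follows.

servo_tool(deltas=[0, 0, 0, 0, 0, 0.0007, 0, 0, 0, 0, 0, 0, 0.0006, 0, 0, 0, 0, 0, 0, 0, 0])

```text
time_s: 17.62
tcp_pos: [0.4891, 0.2691, 0.0893]
tcp_rot: [1.887, 2.511, 0.0]
wrist_force: [-2.0, -3.4, 7.9]
grip_width: 0.0541
```

servo_tool(deltas=[0, 0, 0, 0, 0, -0.0005, 50, 0, 0, 0, 0, 0, 0, 100, 0, 0, 0, 0, 0, 0, 100, 0, 0, 0, 0, 0, 0, 100, 0, 0, 0, 0, 0, -0.03, 100, 0, 0, 0, 0, 0, -0.05, 100, 0, 0, 0, 0, 0, -0.05, 100, 0, 0, 0, 0, 0, -0.05, 100, 0, 0, 0, 0, 0, -0.03, 100, 0, 0, 0, 0, 0, 0, 100, 0, 0, 0, 0, 0, 0, 100])

```text
time_s: 19.0
tcp_pos: [0.4887, 0.2686, 0.2977]
tcp_rot: [-1.887, -2.511, 0.002]
wrist_force: [0.9, -0.0, -0.7]
grip_width: 0.0874
```

Run:
```python
from h import *
d,s=look("w6",(.1,.14))
print(np.round(s["tcp_pos"],4),s["time_s"])
from cell import optics
d=optics.read_camera("side");cv2.imwrite("pics/s3.png",cv2.resize(d["color"][160:320,170:310,::-1],None,fx=4,fy=3.7,interpolation=cv2.INTER_CUBIC))
plan(s,[.6534,.1912,.215],longdir=50.6)
```

```text
[259. 169.] 0.1193 (488.8, 270.0, 90.5, 53.6, -73.8) 3664
[0.4885 0.2685 0.2974] 19.05
yawx 106.15 az 55.55 tilt [-0.11  0.03 -0.  ] shift [0.0449 0.1765 0.0824] tcp [0.4885 0.2685 0.2974]
```

View pics/s3.png

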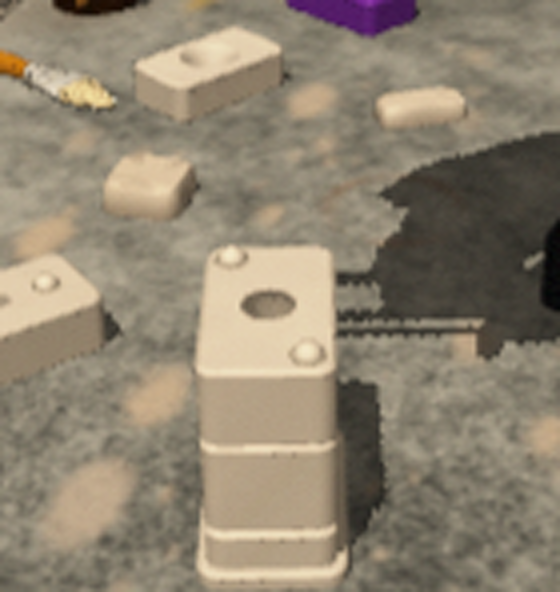

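servo_tool(deltas=[0, 0, 9.2, 0, 0, 0, 100, 0, 0, 9.2, 0, 0, 0, 100, 0, 0, 9.2, 0, 0, 0, 100, 0, 0, 9.2, 0, 0, 0, 100, 0, 0, 9.2, 0, 0, 0, 100, 0, 0, 9.5, 0, 0, 0, 100, 0, 0, 0, 0.0112, 0.044, 0, 100, 0, 0, 0, 0.0112, 0.044, 0.02, 100, 0, 0, 0, 0.0112, 0.044, 0.03, 100, 0, 0, 0, 0.0112, 0.044, 0.032, 100, 0, 0, 0, 0, 0, 0, 100, 0, 0, 0, 0, 0, 0, 100])

```text
time_s: 20.6
tcp_pos: [0.6526, 0.1928, 0.2158]
tcp_rot: [-2.838, -1.344, 0.003]
wrist_force: [-0.3, 0.7, -0.1]
grip_width: 0.088
```

Run:
```python
from h import *
d,s=look("w7",(.022,.06))
print(np.round(s["tcp_pos"],4),s["time_s"])
plan(s,[.6534,.1912,.008],longdir=50.6)
```

```text
[261. 170.] 0.0354 (654.9, 191.5, 91.1, 53.6, 50.8) 3838
[0.6526 0.1935 0.217 ] 20.65
yawx 50.74 az 0.14 tilt [-0.06 -0.02  0.  ] shift [-0.0012  0.0021  0.209 ] tcp [0.6526 0.1935 0.217 ]
```

View pics/w7.png

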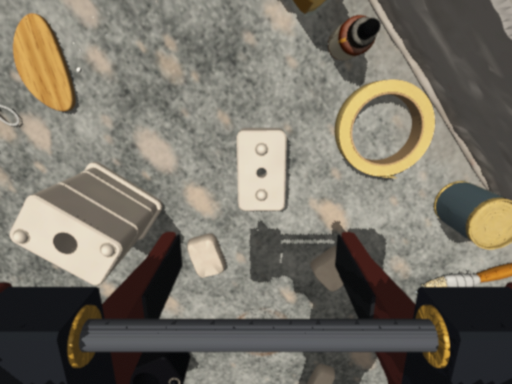

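servo_tool(deltas=[0, 0, 0, -0.0001, 0.003, 0.04, 100, 0, 0, 0, 0, 0, 0.045, 100, 0, 0, 0, 0, 0, 0.045, 100, 0, 0, 0, 0, 0, 0.04, 100, 0, 0, 0, 0, 0, 0.03, 100, 0, 0, 0, 0, 0, 0.008, 100, 0, 0, 0, 0, 0, 0, 0, 0, 0, 0, 0, 0, 0, 0, 0, 0, 0, 0, 0, 0, 0, 0, 0, 0, 0, 0, 0, 0, 0, 0, 0, 0, 0, 0, 0])

```text
time_s: 22.02
tcp_pos: [0.656, 0.1905, 0.0098]
tcp_rot: [-2.84, -1.344, -0.002]
wrist_force: [-2.6, 0.2, 6.6]
grip_width: 0.0541
```

Run:
```python
from h import *
from cell import ctrl
s=ctrl.get_state()
g=goal(np.array([.4888,.2700,0]),106.1,[-.11,0,0]);g[2]=.29;print(g,s["tcp_pos"])
plan(s,g,yawx=106.1)
```

```text
[0.51930461 0.16431429 0.29      ] [0.65603718 0.19052487 0.00975864]
yawx 50.66 az -55.44 tilt [ 0.02 -0.06 -0.  ] shift [ 0.0127 -0.1386 -0.2802] tcp [0.656  0.1905 0.0098]
```

servo_tool(deltas=[0, 0, 0, 0, 0, -0.02, 0, 0, 0, 0, 0, 0, -0.05, 0, 0, 0, 0, 0, 0, -0.05, 0, 0, 0, -9.2, 0, 0, -0.04, 0, 0, 0, -9.2, 0, 0, -0.04, 0, 0, 0, -9.2, 0, 0, -0.04, 0, 0, 0, -9.2, 0, 0, -0.04, 0, 0, 0, -9.2, 0, 0, 0, 0, 0, 0, -9.4, 0, 0, 0, 0, 0, 0, 0, 0.0032, -0.0346, 0, 0, 0, 0, 0, 0.0032, -0.0346, 0, 0, 0, 0, 0, 0.0032, -0.0346, 0, 0])

```text
time_s: 23.52
tcp_pos: [0.5519, 0.1702, 0.2893]
tcp_rot: [1.889, 2.509, -0.001]
wrist_force: [0.1, 0.1, -2.1]
grip_width: 0.0536
```

servo_tool(deltas=[0, 0, 0, 0.0032, -0.0346, 0, 0, 0, 0, 0, 0, 0, 0, 0, 0, 0, 0, 0, 0, 0, 0, 0, 0, 0, 0, 0, 0, 0, 0, 0, 0, 0, 0, 0, 0])

```text
time_s: 24.15
tcp_pos: [0.5196, 0.1642, 0.2885]
tcp_rot: [-1.889, -2.509, 0.0]
wrist_force: [-1.1, 0.1, -2.2]
grip_width: 0.0538
```

Run:
```python
from h import *
held("w8",.118,(.39,.6,.19,.37),.025)
```

```text
[258.  64.] 0.1193 (489.1, 269.2, 91.1, 53.6, -73.8) 5107
stack natch [235  20  12  14 112] [240.9  26. ] [144.  -16.  165.2]
stack natch [269  99  11  11  91] [274.1 104. ] [ 74.6  15.8 165. ]
held natch [247 217  24  21 352] [258.3 227.3] [ 27.    0.  -29.8]
held natch [249 312  19   7  84] [258.  315.9] [-21.8  -0.2 -28.9]
end face x 338 46.3
sides y [-26.2  26.4] top 25.0
time 24.2 0.05408246695034735 [ 0.17074853 -0.0537167  -2.88564654]
yawx 106.06 az 0 tilt [-0.03 -0.03  0.  ] shift [0. 0. 0.] tcp [0.5195 0.1643 0.2885]
```

View pics/w8.png

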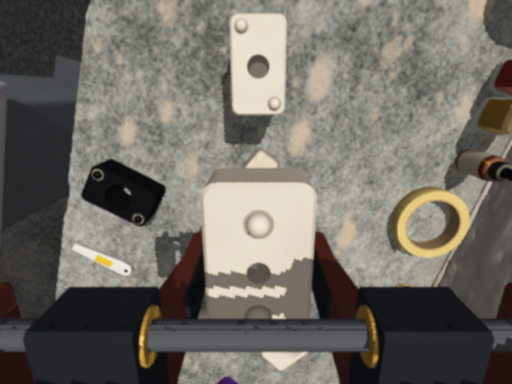

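servo_tool(deltas=[0, 0, 0, 0.0365, 0, 0, 0, 0, 0, 0, 0.0365, 0, 0, 0, 0, 0, 0, 0.036, 0, 0, 0, 0, 0, 0, 0, 0, 0.04, 0, 0, 0, 0, 0, 0, 0.045, 0, 0, 0, 0, 0, 0, 0.045, 0, 0, 0, 0, 0, 0, 0.02, 0, 0, 0, 0, 0, 0, 0, 0, 0, 0, 0, 0, 0, 0, 0, 0, 0, 0, 0, 0, 0, 0, 0, 0, 0, 0, 0, 0, 0])

```text
time_s: 25.58
tcp_pos: [0.4896, 0.2691, 0.1398]
tcp_rot: [1.889, 2.509, 0.002]
wrist_force: [0.1, -0.4, -2.1]
grip_width: 0.0535
```

Run:
```python
from h import *
chk([.5195,.1643,.2885],106.06,[.1091,-.0001,0],.1278,106.06)
```

```text
yawx 106.04 az -0.02 tilt [ 0.1 -0.  -0. ] shift [ 0.0002 -0.0004  0.012 ] tcp [0.4896 0.2691 0.1398]
[ 0.06110013 -0.43021109 -2.12467863] 25.575
```

servo_tool(deltas=[0, 0, 0, 0.0003, 0, 0.004, 0, 0, 0, 0, 0, 0, 0.003, 0, 0, 0, 0, 0, 0, 0.002, 0, 0, 0, 0, 0, 0, 0.0015, 0, 0, 0, 0, 0, 0, 0, 0, 0, 0, 0, 0, 0, 0, 0])

```text
time_s: 26.32
tcp_pos: [0.489, 0.2692, 0.1283]
tcp_rot: [1.889, 2.51, 0.0]
wrist_force: [0.5, 0.1, -2.2]
grip_width: 0.054
```

Run:
```python
from h import *
chk([.5195,.1643,.2885],106.06,[.1091,-.0001,0],.1278,106.06)
```

```text
yawx 106.05 az -0.01 tilt [ 0.01 -0.   -0.  ] shift [-0.0001  0.0002  0.0005] tcp [0.489  0.2692 0.1283]
[ 0.45828456  0.06563985 -2.19360999] 26.325
```

servo_tool(deltas=[0, 0, 0, 0, 0, 0.0007, 0, 0, 0, 0, 0, 0, 0.0006, 0, 0, 0, 0, 0, 0, 0, 0])

```text
time_s: 26.7
tcp_pos: [0.489, 0.2692, 0.1277]
tcp_rot: [1.889, 2.509, 0.0]
wrist_force: [-1.8, -2.8, 4.3]
grip_width: 0.0541
```

servo_tool(deltas=[0, 0, 0, 0, 0, 0, 50, 0, 0, 0, 0, 0, 0, 100, 0, 0, 0, 0, 0, 0, 100, 0, 0, 0, 0, 0, 0, 100, 0, 0, 0, 0, 0, -0.03, 100, 0, 0, 0, 0, 0, -0.05, 100, 0, 0, 0, 0, 0, -0.05, 100, 0, 0, 0, 0, 0, -0.05, 100, 0, 0, 0, 0, 0, -0.02, 100, 0, 0, 0, 0, 0, 0, 100, 0, 0, 0, 0, 0, 0, 100])

```text
time_s: 28.08
tcp_pos: [0.4886, 0.2687, 0.3256]
tcp_rot: [-1.889, -2.509, 0.002]
wrist_force: [-0.0, -0.2, -0.5]
grip_width: 0.0877
```

Run:
```python
from h import *
d,s=look("w9",(.13,.18))
print(np.round(s["tcp_pos"],4),s["time_s"])
from cell import optics
d=optics.read_camera("side");cv2.imwrite("pics/s4.png",cv2.resize(d["color"][160:320,170:310,::-1],None,fx=4,fy=3.7,interpolation=cv2.INTER_CUBIC))
plan(s,[.6565,-.1228,.21],longdir=58.2)
```

```text
[259. 171.] 0.1533 (488.9, 270.0, 90.2, 53.6, -73.9) 4036
[0.4886 0.2686 0.3254] 28.125
yawx 106.06 az 47.86 tilt [-0.12  0.03 -0.  ] shift [-0.2442  0.349   0.1154] tcp [0.4886 0.2686 0.3254]
```

View pics/s4.png

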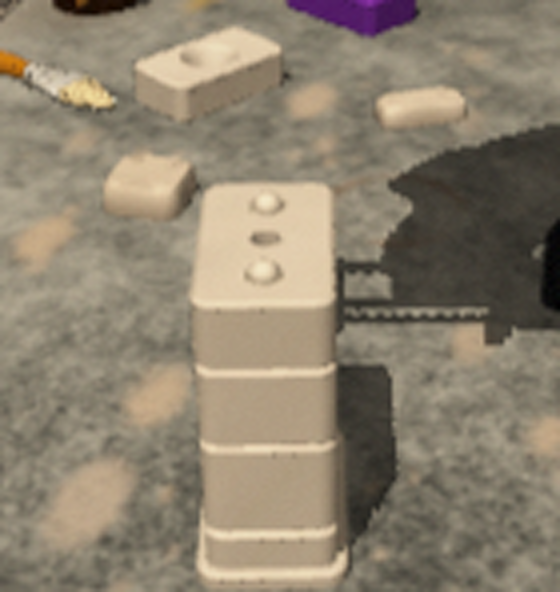

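servo_tool(deltas=[0, 0, 9.5, 0, 0, 0, 100, 0, 0, 9.5, 0, 0, 0, 100, 0, 0, 9.5, 0, 0, 0, 100, 0, 0, 9.5, 0, 0, 0, 100, 0, 0, 9.9, 0, 0, 0, 100, 0, 0, 0, -0.0271, 0.0388, 0, 100, 0, 0, 0, -0.0271, 0.0388, 0, 100, 0, 0, 0, -0.0271, 0.0388, 0, 100, 0, 0, 0, -0.0271, 0.0388, 0.01, 100, 0, 0, 0, -0.0271, 0.0388, 0.02, 100, 0, 0, 0, -0.0271, 0.0388, 0.03, 100, 0, 0, 0, -0.0271, 0.0388, 0.03, 100])

```text
time_s: 29.68
tcp_pos: [0.6196, -0.0368, 0.235]
tcp_rot: [-2.745, -1.527, 0.002]
wrist_force: [-0.0, 0.0, 0.5]
grip_width: 0.0877
```

servo_tool(deltas=[0, 0, 0, -0.0271, 0.0388, 0.025, 100, 0, 0, 0, -0.0271, 0.0388, 0, 100, 0, 0, 0, 0, 0, 0, 100, 0, 0, 0, 0, 0, 0, 100])

```text
time_s: 30.18
tcp_pos: [0.6564, -0.1214, 0.2109]
tcp_rot: [-2.744, -1.526, 0.001]
wrist_force: [0.1, 0.2, 0.4]
grip_width: 0.0877
```

Run:
```python
from h import *
d,s=look("w10",(.018,.06))
print(np.round(s["tcp_pos"],4),s["time_s"])
plan(s,[.6565,-.1228,.005],longdir=58.2)
```

```text
[260. 172.] 0.0311 (657.2, -123.3, 91.2, 53.6, 58.5) 3504
[ 0.6565 -0.1206  0.2114] 30.225
yawx 58.25 az 0.05 tilt [-0.08 -0.03  0.  ] shift [-0.0019  0.0011  0.2064] tcp [ 0.6565 -0.1206  0.2114]
```

View pics/w10.png

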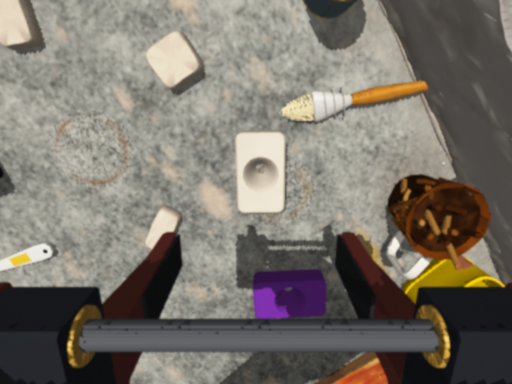

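servo_tool(deltas=[0, 0, -0.2, -0.0019, 0.002, 0.04, 100, 0, 0, 0, 0, 0, 0.045, 100, 0, 0, 0, 0, 0, 0.045, 100, 0, 0, 0, 0, 0, 0.04, 100, 0, 0, 0, 0, 0, 0.028, 100, 0, 0, 0, 0, 0, 0.007, 100, 0, 0, 0, 0, 0, 0, 0, 0, 0, 0, 0, 0, 0, 0, 0, 0, 0, 0, 0, 0, 0, 0, 0, 0, 0, 0, 0, 0, 0, 0, 0, 0, 0, 0, 0])

```text
time_s: 31.6
tcp_pos: [0.658, -0.125, 0.0079]
tcp_rot: [2.742, 1.531, 0.001]
wrist_force: [-1.5, -0.0, 6.0]
grip_width: 0.0538
```

Run:
```python
from h import *
from cell import ctrl
s=ctrl.get_state()
g=goal(np.array([.4889,.2700,0]),106.1,[-.11,0,0]);g[2]=.325;print(g,s["tcp_pos"])
plan(s,g,yawx=106.1)
```

```text
[0.51940461 0.16431429 0.325     ] [ 0.65801086 -0.12501644  0.00788219]
yawx 58.35 az -47.75 tilt [ 0.06 -0.02 -0.  ] shift [ 0.3164 -0.0529 -0.3171] tcp [ 0.658  -0.125   0.0079]
```

servo_tool(deltas=[0, 0, 0, 0, 0, -0.02, 0, 0, 0, 0, 0, 0, -0.05, 0, 0, 0, 0, 0, 0, -0.05, 0, 0, 0, -9.5, 0, 0, -0.045, 0, 0, 0, -9.5, 0, 0, -0.045, 0, 0, 0, -9.5, 0, 0, -0.045, 0, 0, 0, -9.5, 0, 0, -0.045, 0, 0, 0, -9.8, 0, 0, -0.017, 0, 0, 0, 0, 0.0395, -0.0066, 0, 0, 0, 0, 0, 0.0395, -0.0066, 0, 0, 0, 0, 0, 0.0395, -0.0066, 0, 0, 0, 0, 0, 0.0395, -0.0066, 0, 0])

```text
time_s: 33.1
tcp_pos: [0.5873, 0.0206, 0.325]
tcp_rot: [1.887, 2.511, 0.0]
wrist_force: [0.7, 0.2, -0.7]
grip_width: 0.0541
```

servo_tool(deltas=[0, 0, 0, 0.0395, -0.0066, 0, 0, 0, 0, 0, 0.0395, -0.0066, 0, 0, 0, 0, 0, 0.0395, -0.0066, 0, 0, 0, 0, 0, 0.0395, -0.0066, 0, 0, 0, 0, 0, 0, 0, 0, 0, 0, 0, 0, 0, 0, 0, 0, 0, 0, 0, 0, 0, 0, 0, 0, 0, 0, 0, 0, 0, 0])

```text
time_s: 34.1
tcp_pos: [0.5194, 0.1629, 0.3238]
tcp_rot: [-1.889, -2.51, 0.0]
wrist_force: [-0.1, 0.3, -1.3]
grip_width: 0.0538
```

Run:
```python
from h import *
held("w11",.152,(.39,.6,.19,.37),.023)
```

```text
[259.  62.] 0.1533 (489.1, 269.3, 90.2, 53.6, -74.0) 5370
stack natch [254  29  11  14 110] [258.8  35.4] [136.1   0.5 166.5]
stack natch [254  88  11  12  92] [258.8  93.3] [ 84.4   0.5 166.3]
end face x 308 46.91
sides y [-26.5  26.2] top 22.9
time 34.15 0.05366090282447908 [-0.67560424  0.51688154 -1.94048399]
yawx 106.07 az 0 tilt [-0.02  0.   -0.  ] shift [0. 0. 0.] tcp [0.5193 0.1631 0.3238]
```

View pics/w11.png

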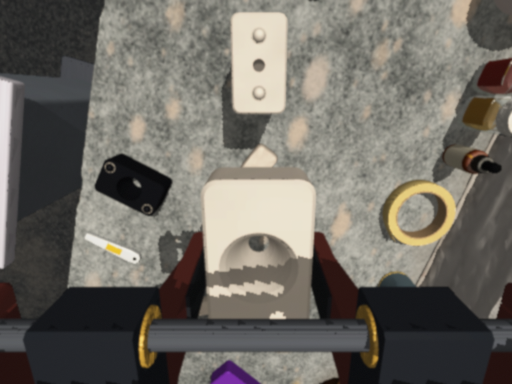

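servo_tool(deltas=[0, 0, 0, 0.0365, 0.0003, 0, 0, 0, 0, 0, 0.0365, 0.0002, 0, 0, 0, 0, 0, 0.0364, 0, 0, 0, 0, 0, 0, 0, 0, 0.04, 0, 0, 0, 0, 0, 0, 0.045, 0, 0, 0, 0, 0, 0, 0.045, 0, 0, 0, 0, 0, 0, 0.02, 0, 0, 0, 0, 0, 0, 0, 0, 0, 0, 0, 0, 0, 0, 0, 0, 0, 0, 0, 0, 0, 0, 0, 0, 0, 0, 0, 0, 0])

```text
time_s: 35.52
tcp_pos: [0.4895, 0.2693, 0.1749]
tcp_rot: [1.887, 2.511, 0.002]
wrist_force: [-0.3, -0.8, -1.4]
grip_width: 0.0537
```

Run:
```python
from h import *
chk([.5193,.1631,.3238],106.07,[.1094,.0005,0],.1597,106.07)
```

```text
yawx 106.14 az 0.07 tilt [ 0.09 -0.   -0.  ] shift [-0.0009 -0.0002  0.0152] tcp [0.4895 0.2693 0.1749]
[-0.32250155 -0.81367758 -1.41448757] 35.525
```

servo_tool(deltas=[0, 0, 0, -0.0004, 0, 0.005, 0, 0, 0, 0, 0, 0, 0.003, 0, 0, 0, 0, 0, 0, 0.003, 0, 0, 0, 0, 0, 0, 0.002, 0, 0, 0, 0, 0, 0, 0, 0, 0, 0, 0, 0, 0, 0, 0])

```text
time_s: 36.28
tcp_pos: [0.4891, 0.2688, 0.161]
tcp_rot: [1.887, 2.512, 0.0]
wrist_force: [-0.9, 0.5, -1.7]
grip_width: 0.0544
```

Run:
```python
from h import *
chk([.5193,.1631,.3238],106.07,[.1094,.0005,0],.1597,106.07)
```

```text
yawx 106.16 az 0.09 tilt [ 0. -0. -0.] shift [-0.0005  0.0002  0.0013] tcp [0.4891 0.2688 0.161 ]
[-0.93433912  0.48343566 -1.72628344] 36.275
```

servo_tool(deltas=[0, 0, 0, -0.0003, 0, 0.0007, 0, 0, 0, 0, 0, 0, 0.0006, 0, 0, 0, 0, 0, 0, 0.0005, 0, 0, 0, 0, 0, 0, 0, 0])

```text
time_s: 36.78
tcp_pos: [0.4893, 0.2684, 0.1598]
tcp_rot: [1.887, 2.511, 0.0]
wrist_force: [-1.8, -1.8, 6.2]
grip_width: 0.0538
```

servo_tool(deltas=[0, 0, 0, 0, 0, 0, 50, 0, 0, 0, 0, 0, 0, 100, 0, 0, 0, 0, 0, 0, 100, 0, 0, 0, 0, 0, 0, 100, 0, 0, 0, 0, 0, -0.03, 100, 0, 0, 0, 0, 0, -0.05, 100, 0, 0, 0, 0, 0, -0.05, 100, 0, 0, 0, 0, 0, -0.05, 100, 0, 0, 0, 0, 0, 0, 100, 0, 0, 0, 0, 0, 0, 100])

```text
time_s: 38.02
tcp_pos: [0.4891, 0.2681, 0.3385]
tcp_rot: [1.887, 2.511, -0.001]
wrist_force: [-0.0, -0.6, -0.9]
grip_width: 0.0882
```

Run:
```python
from h import *
d,s=look("w12",(.165,.21))
print(np.round(s["tcp_pos"],4),s["time_s"],s["wrist_force"])
from cell import optics
d=optics.read_camera("side");cv2.imwrite("pics/s5.png",cv2.resize(d["color"][130:320,150:330,::-1],None,fx=3.1,fy=3.1,interpolation=cv2.INTER_CUBIC))
d=optics.read_camera("top");cv2.imwrite("pics/t5.png",d["color"][:,:,::-1])
for o in parts(d,(.45,.66,-.2,.17),amin=100,zmax=.03): print(np.round(o[0]),round(o[1],4),o[2],o[3])
```

```text
[259. 175.] 0.183 (488.9, 270.1, 90.6, 53.6, -73.7) 4173
[0.4889 0.2679 0.3379] 38.075 [ 0.14249837 -0.30155931  0.13952437]
[251. 164.] 0.0209 (638.9, 25.5, 42.0, 39.8, -88.5) 213
[210. 201.] 0.0172 (523.2, 144.6, 51.9, 36.6, 68.2) 211
[300. 207.] 0.0149 (511.9, -122.7, 55.6, 28.0, 27.3) 175
```

View pics/s5.png

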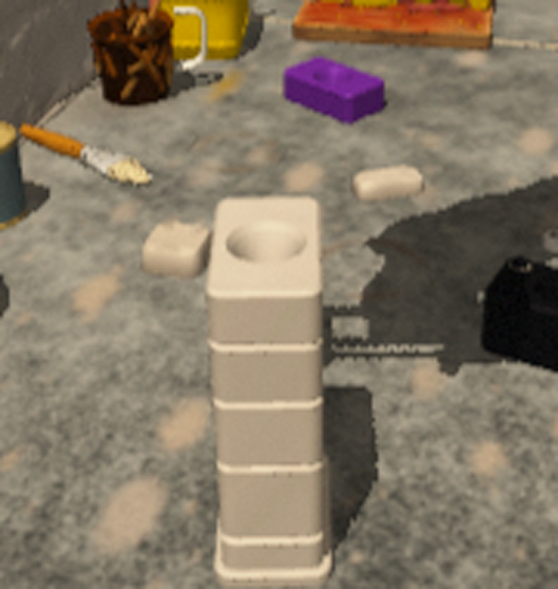

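The stack is closed with thin, even joints. Its top is at 0.183 m in the camera's scale, which reads about 1 mm high; nominal is 0.182 m. The centre is at (488.9, 270.1) mm, the same as the sections below. The blanks haven't moved.

Run:
```python
from cell import ctrl
print(ctrl.hand_in())
```

```text
the job is handed in; nothing more can be done
None
```

I stacked the belly, shoulder, neck and funnel on the base in that order, each right way up, and handed the job in at about 38 s of the 93 s allowed.

- **Stack position:** After each release the wrist camera put every section's centre at x 488.8–488.9 mm, y 270.0–270.1 mm. The long axis stayed at -73.7° to -73.9°; the base read (488.9, 269.9) mm and -73.8°.
- **Heights:** The section tops read 0.079, 0.119, 0.153 and 0.183 m, each about 1 mm above nominal. The base read high by the same amount, so I take this as camera calibration. The side view shows thin, even joints with no gap.
- **Blanks:** All three are within about 2 mm of where they started, and I left the look-alikes alone. One blank's angle read 7° different in the last top view (27° against 34°). I took that as pixel noise because its centre had not moved.
- **Gripper:** It is open and about 155 mm above the top of the stack.
- **One disagreement:** Views taken from the side of the stack put its centre about 1 mm off, along its length, from the views straight above. I placed the last three sections between the two readings, and they seated without trouble. The highest vertical wrist force I read while placing was about 8 N.

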